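# Clip the aerial on a desk radio and fit its tuning knob, pressed down

### The arm

A 7-joint arm with a two-finger parallel gripper is mounted at the origin on a cart in front of the work surface, level with it; the furniture and walls round the work are solid. World frame = base frame: x ahead of the robot, y to its left, z up, the work surface at z = 0. Lengths are in m, angles in degrees, forces in N, time in s.
With the tool pointing down it reaches from about 0.4 to 0.925 m from the base axis. Payload 5.6 kg.
Tool frame: the origin (TCP) lies on the centre line of the jaws, within the pads' length; the fingertips stand 25 mm ahead of it and the grasp point (between the pads) lies 6 mm ahead of it; z points along the fingers, y is the line along which they close (so a half turn about z gives the same grasp; the last joint's range is limited). The gripper opens to 85 mm and grips with 20 to 120 N. Pads are 22 mm wide; open, the fingers measure 114 mm over their backs; the gripper's body (76 mm by 85 mm) begins 54 mm behind the grasp point. The pads swing forward as they close: fully open they stand 13 mm farther back than shut.
Start: joints at [71.677, 26.786, -0.665, 91.828, 0.344, 61.387, -3.226], TCP at [0.178, -0.625, 0.256] pointing down, gripper open.
Joint ranges: [-144.91, 144.91], [-17.63, 115.5], [-89.93, 88.59], [15.96, 139.68], [-74.01, 254.01], [8.47, 105.57], [-167.45, 167.45]. Speed limits (degrees/s): [147.25, 147.25, 180, 180, 180, 180, 180].

### API

Orientations are given as a 3x3 rotation matrix whose columns are the frame's x, y, z axes.
In Python, from cell import ctrl gives the robot as it stands.
- The arm moves only by the tool carry_out, never from a script. Its argument "plan" is one flat list of numbers, 7 for each row, row after row: the shift along the tool's x, y, z in units of 25 mm (1.0 is 25 mm), then the turn, a rotation vector about the tool's x, y, z in units of 5 degrees (1.0 is 5 degrees), then the closure, from -1 (fully open) to 1 (shut). A call has 1 to 8 rows; each row shifts and turns the commanded pose from where the row before left it, along the tool's axes as they then stand; what a row does not reach is not made up. A row lasts 1/8 s, in which the tool goes at most 62.5 mm and 10.7 degrees, less where a joint would pass 70% of its speed; a pose out of reach is approached as far as the arm can. A call is refused whole if a number of a shift passes 1 or a number of a turn 1, either way. A call with a gripper value outside its range is refused whole. The fingers move at their own pace and stop on an object; the grip force is fixed at half the most. Time passes only in rows, so rows that do not move let the fingers close. It gives the time, the measured TCP pose, the force, the opening and the grip force at its end, in the units of the state.
- ctrl.get_state(): the state, without advancing time (a new reading comes with each control period).
- ctrl.snapshot(name): name is "side" or "top" or "wrist"; returns the picture (400x640x3 uint8, red, green, blue); there is no depth.
- ctrl.camera_model(name): a dict with "mtx" (3x3 intrinsics, pixels), "rvec" (rotation vector, rad) and "tvec" (3), from world to camera coordinates, as OpenCV has them. Camera axes: x right, y down, z forward; pixel columns grow to the right and rows downward; lengths in m; the calibration is good to about 2 mm. A picture is of the moment at which its call begins: read the wrist's pose just before it. camera_model takes no time and is no camera call; for the wrist camera it gives the pose at the moment of the call.
- ctrl.finish_job(): hands the job in; it is judged then, once.
The state is a dict: "t": time; "q": joint angles; "joint_vel": joint speeds; "effort": joint torques, N m; "tcp_pos": TCP position; "tool_rot": TCP orientation; "contact_force": force on the tool from outside, world axes, zero at the start; "torque": the same for the moment, N m; "opening": finger opening in m; "grasp_force": force on a finger pad.
Only numpy, scipy, OpenCV 4.12 (cv2) and the standard library are available. Lean on these libraries where they do the work, as an engineer would, in place of code of your own. Each camera call takes 0.05 s, during which the arm holds its last target. There are 200 camera calls.

### The job

Get the desk radio going: first squeeze the clip-on stub aerial open and let it bite, level and with its jaw pads well on, on the upright metal blade at the front of the radio, and let go of it so that it stays there. Then take the tuning knob, turn it so that its keyed bore matches the D-shaped shaft on top of the radio, push it fully home, and press shaft and knob down to the bottom of their spring travel; finish while still gripping the knob and holding it pressed down. Leave the stapler, the charger brick and the eraser where they are.

Things in the scene. Friction and masses are not known exactly. Their poses are not given: they have to be found in the camera images.
- radio: low wooden desk radio, 100 deep (x) x 170 wide (y) x 55 mm tall, fixed to the desk, its front (grey cloth) facing its own -x. Origin: centre of its underside, on the desk. The blade stands out of its front near its left (+y) end; the shaft stands on its aluminium top, 4 mm behind and 38 mm right (-y) of the centre.
- blade_edge (a point): middle of the free front edge of the aerial blade, a fixed upright metal plate 3 mm thick, 40 mm tall (8 to 48 mm above the desk), standing 26 mm out of the radio's front. Axes as the radio's: x from the free edge into the radio, y across the 3 mm thickness, z up. The open jaws straddle it along y and go on in +x.
- shaft_tip (a point): centre of the top face of the steel D-shaft (12 mm diameter, one flat 3 mm from the axis, edge chamfered), 76 mm above the desk, 21 mm above the radio's top (19 mm above the collar at its foot). z: shaft axis, up; x points out of the flat. It starts at a random angle, can be turned (stiff, 0.12 N m) and is sprung (see shaft).
- shaft (a joint): how far the shaft is pressed down, m: 0 up, 0.004 at the bottom stop. The spring needs 3 N to start and about 8 N at the bottom, and pushes back up when released.
- knob: loose black tuning knob, about 45 g, standing on the desk: round hub 40 mm diameter, 16.5 mm tall; on it a bar grip 16 mm wide (y), 36 mm long (x), from 16.5 to 34 mm above the underside, to be pinched across y. The bar's +x end runs out to a point (27 mm from the axis), with a white line on top. Origin: centre of the underside; x towards the pointed end, z up.
- knob_bore (a point): centre of the closed end of the D bore in the knob's underside, 13 mm above it; meets the shaft tip when fully home. Bore 13 mm deep, 14 mm diameter, its flat 4 mm from the axis on the pointed (+x) side, mouth chamfered: it goes on when the pointed end points where the shaft's flat faces, within about 0.2 rad. Axes as the knob's.
- knob_pointer (a point): point on the knob's axis-plane near its pointed end, 25 mm along the knob's x and 25 mm above its underside.
- clip: loose clip-on stub aerial, 39 g: sprung peg lying flat, 16 mm tall, two black handles to -x (to 50 mm behind the pivot), two steel jaws to +x (tips 37 mm ahead). A round black stub stands on the pivot to 38 mm. Origin: pivot axis, underside. The frame is fixed to the +y lever: x is the middle line when shut; when open it is turned half the joint value anticlockwise from it.
- clip_lever (a joint): clip opening, rad: 0 shut (handles splayed, 37 mm over their outsides 30 mm behind the pivot, 45 at the ends; jaw gap 1 mm), 0.07 biting on the blade, 0.45 squeezed across y to the stop (handles parallel, 24 mm over their outsides; jaws open 12 mm, 16 at the tips). A spring shuts it: 4 N to start squeezing, 9 N at the stop, 30 mm behind the pivot.
- clip_jaw (a point): point between the clip's jaw pads (which run from 24 to 37 mm ahead of the pivot): 30 mm ahead of the pivot along the clip's x, 8 mm above its underside.
- stapler: black stapler, 34 x 130 x 56 mm, loose on the desk; origin: centre of its underside. Bystander.
- charger_brick: black power brick, 44 x 62 x 28 mm, loose; origin: centre of its underside. Bystander.
- eraser: eraser in a sleeve, 21 x 44 x 13 mm, loose; origin: centre of its underside. Bystander.
There are look-alikes about, which are no part of the job. Leave any purple look-alike of the clip alone.

How it is judged:
By the outcome, as a careful person would: the job done as asked, in the order asked, and still so for the second after the job is handed in, while the arm keeps its last pose, push and grip.
It also fails if it takes over 48 s, if anything falls off the work surface, if the arm or the gripper's body presses on something with over 40 N, if the wrist force passes 120 N, or if a joint passes its speed limit or range.

## Working session

There is one attempt and no reset: what is moved stays moved. The work goes in short steps, Python scripts to look and compute and a tool call to move; the robot and the scene stay as the last step left them, time stands still between calls to the robot, and variables do not carry over. Pictures are saved under pics/ and viewed, at most 10 in all, crops included, and the job is handed in when it is done.

Besides the shell and the picture viewer there is one more tool, called after ">>>" by a JSON object that holds its "fn" and its "kwargs". carry_out: Moves the arm, as the interface text tells. Its arguments: {"type":"object","properties":{"plan":{"type":"array"}},"required":["plan"]}

```bash
mkdir -p pics; ls
python3 - <<'E'
from cell import ctrl
import cv2
for n in("side","top","wrist"):
    im=ctrl.snapshot(n); cv2.imwrite(f"pics/{n}0.png",im[:,:,::-1])
    m=ctrl.camera_model(n); print(n,m["mtx"].tolist() if hasattr(m["mtx"],'tolist') else m["mtx"],m["rvec"],m["tvec"])
s=ctrl.get_state();print(s["t"],s["tcp_pos"],s["tool_rot"],s["opening"])
E
```

```text
pics
side [[424.1158419229875, 0.0, 324.4466556917192], [0.0, 424.1158419229875, 195.84079834979713], [0.0, 0.0, 1.0]] [ 1.96154049 -0.44278447  0.2852202 ] [-0.55947973  0.12692473  1.12013968]
top [[399.9331910813975, 0.0, 316.6479552609163], [0.0, 399.9331910813975, 198.70022449169667], [0.0, 0.0, 1.0]] [ 2.17584129 -2.14033287  0.10253732] [-0.11357056  0.57253736  1.07228185]
wrist [[304.9368611337303, 0.0, 314.3072804429416], [0.0, 304.9368611337303, 197.9504532116645], [0.0, 0.0, 1.0]] [-2.2875841   1.72828806  0.28554617] [-0.649728   -0.04067622  0.37959775]
0.15 [ 0.17747795 -0.62489543  0.25555652] [[ 9.61965422e-01  2.73170930e-01 -4.11671301e-04]
 [ 2.73171236e-01 -9.61964585e-01  1.27017662e-03]
 [-4.90378827e-05 -1.33432275e-03 -9.99999109e-01]] 0.08531720695703025
```

View pics/top0.png

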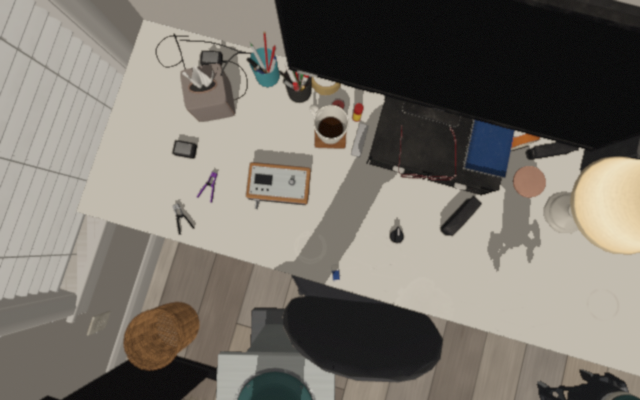

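View pics/side0.png

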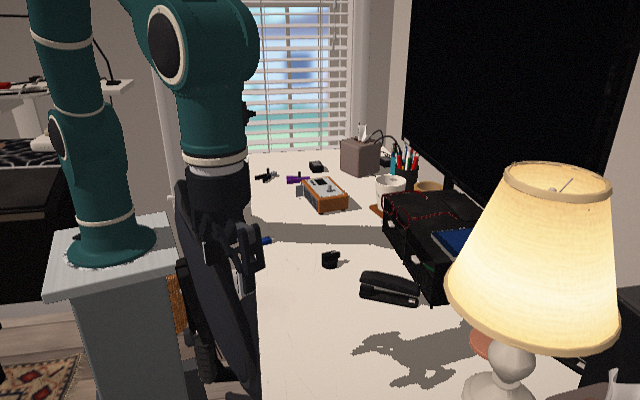

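The top view shows the radio at about (279,183), the clip at (183,217) with the purple look-alike at (208,185), and the knob at (397,233). The stapler is at (461,215), the brick at (184,149) and the eraser at (336,274). The side view shows the arm standing clear of all of these. Next I'll cast rays for rough positions.

```bash
cat > h.py <<'E'
import numpy as np, cv2
from cell import ctrl
def cam(n):
    m=ctrl.camera_model(n); R=cv2.Rodrigues(np.array(m["rvec"],float))[0]
    return np.array(m["mtx"],float),R,np.array(m["tvec"],float).ravel()
def ray(c,uv):
    K,R,t=c; d=R.T@np.linalg.solve(K,np.r_[uv,1.0]); return -R.T@t,d
def onz(c,uv,z):
    o,d=ray(c,uv); return o+d*(z-o[2])/d[2]
def proj(c,P):
    K,R,t=c; p=K@(R@np.array(P,float)+t); return p[:2]/p[2]
def tri(c1,u1,c2,u2):
    (a,d),(b,e)=ray(c1,u1),ray(c2,u2)
    s=np.linalg.lstsq(np.c_[d,-e],b-a,rcond=None)[0]; p,q=a+d*s[0],b+e*s[1]
    return (p+q)/2,np.linalg.norm(p-q)
def shot(n):
    c=cam(n); im=ctrl.snapshot(n)[:,:,::-1].copy(); return c,im
def crop(im,box,f,name,interp=cv2.INTER_CUBIC):
    x0,y0,x1,y1=box; cv2.imwrite(f"pics/{name}.png",cv2.resize(im[y0:y1,x0:x1],None,fx=f,fy=f,interpolation=interp))
E
python3 - <<'E'
from h import *
c=cam("top"); np.set_printoptions(precision=4,suppress=True)
for n,uv,z in [("radio",(279,183),.055),("rad_c1",(250,164),.055),("rad_c2",(311,167),.055),("c3",(307,203),.055),("c4",(247,199),.055),("clip",(183,217),.016),("purple",(208,185),.016),("knob",(397,233),.03),("blade",(257,204),.048),("stapler",(461,215),.05),("eraser",(336,274),.013),("brick",(184,149),.028)]:
    print(n,onz(c,uv,z))
print(proj(c,(0,0,0)), cam("side")[1].T@-cam("side")[2])
im=cv2.imread("pics/top0.png"); A=cv2.resize(im[130:250,160:320],None,fx=5,fy=5,interpolation=cv2.INTER_CUBIC)
cv2.imwrite("pics/topA.png",A)
E
```

```text
radio [ 0.6129 -0.0017  0.055 ]
rad_c1 [0.664 0.079 0.055]
rad_c2 [ 0.6582 -0.0877  0.055 ]
c3 [ 0.5596 -0.0787  0.055 ]
c4 [0.5679 0.0837 0.055 ]
clip [0.5187 0.2685 0.016 ]
purple [0.6099 0.2027 0.016 ]
knob [ 0.4838 -0.3248  0.03  ]
blade [0.5554 0.0573 0.048 ]
stapler [ 0.5343 -0.4926  0.05  ]
eraser [ 0.3693 -0.1605  0.013 ]
brick [0.7095 0.2718 0.028 ]
[274.2891 412.2417] [ 0.0896 -1.1126  0.5814]
```

View pics/topA.png

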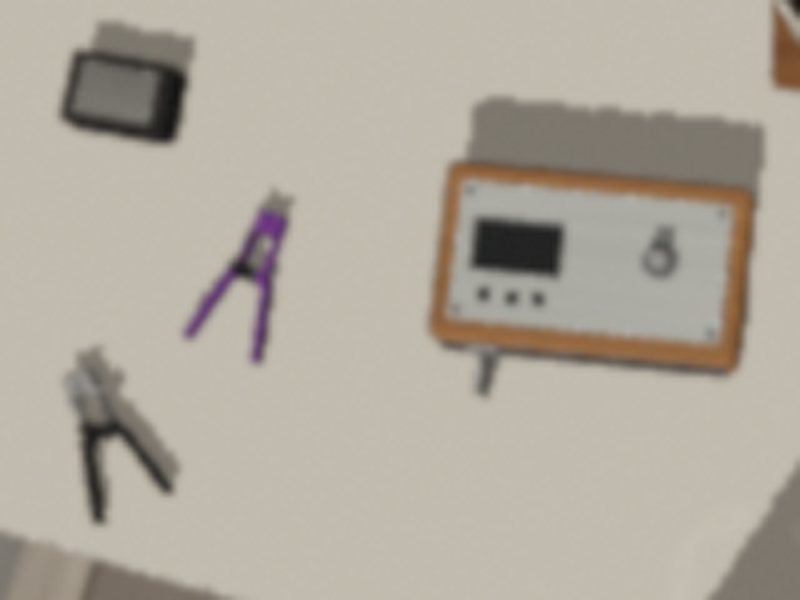

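The crop shows the clip pivot at about crop (103,422), with its handles ending at (98,520) and (170,488), so its yaw is about +20°. The radio's yaw is about -2.5° with its blade at crop (485,372), and the shaft is at (660,252). I'll move by way of the knob and look with the wrist camera.

>>> {"fn": "carry_out", "kwargs": {"plan": [0.95, -0.62, 0, 0, 0, 0, -1, 0.95, -0.62, 0, 0, 0, 0, -1, 0.95, -0.62, 0, 0, 0, 0, -1, 0.95, -0.62, 0, 0, 0, 0, -1, 0.95, -0.62, 0, 0, 0, 0, -1, 0.95, -0.62, 0, 0, 0, 0, -1, 0.95, -0.62, 0, 0, 0, 0, -1, 0.95, -0.62, 0, 0, 0, 0, -1]}}

```text
t: 1.15
tcp_pos: [0.3269, -0.4532, 0.2561]
tool_rot: [[0.962, 0.273, -0.0], [0.273, -0.962, 0.0], [-0.0, -0.0, -1.0]]
contact_force: [0.5, -0.4, -0.4]
opening: 0.0855
grasp_force: 0.0
```

Run:
```python
from h import *
np.set_printoptions(precision=4,suppress=True)
s=ctrl.get_state(); c,im=shot("wrist"); cv2.imwrite("pics/w1.png",im)
R=np.array(s["tool_rot"]); p=np.array(s["tcp_pos"]); o=-c[1].T@c[2]
print(s["t"],p,"cam in tool",R.T@(o-p),"view",R.T@c[1][2],"knob at",proj(c,(.484,-.325,.03)))
```

```text
1.15 [ 0.3269 -0.4532  0.2561] cam in tool [ 0.0834  0.0001 -0.1168] view [-0.3212  0.001   0.947 ] knob at [229.8537 -18.9135]
```

View pics/w1.png

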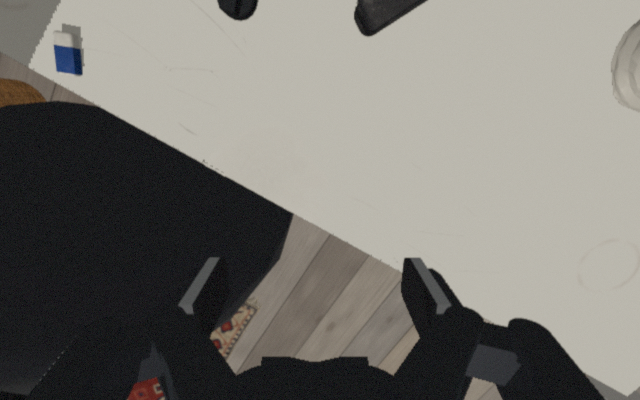

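The wrist view has tool +x pointing up. The knob is at the top edge near (238,5), the stapler is right of it at (385,15), and the eraser is at (68,55). I'll move on until the knob is in view.

>>> {"fn": "carry_out", "kwargs": {"plan": [0.95, -0.62, 0, 0, 0, 0, -1, 0.95, -0.62, 0, 0, 0, 0, -1, 0.95, -0.62, 0, 0, 0, 0, -1, 0.95, -0.62, 0, 0, 0, 0, -1, 0.95, -0.62, 0, 0, 0, 0, -1, 0.95, -0.62, 0, 0, 0, 0, -1]}}

```text
t: 1.95
tcp_pos: [0.4384, -0.3252, 0.2561]
tool_rot: [[0.962, 0.273, -0.0], [0.273, -0.962, 0.0], [-0.0, -0.0, -1.0]]
contact_force: [-0.8, -0.8, -0.1]
opening: 0.0855
grasp_force: 0.0
```

Run:
```python
from h import *
np.set_printoptions(precision=4,suppress=True)
s=ctrl.get_state(); c,im=shot("wrist"); cv2.imwrite("pics/w2.png",im); np.savez("w2.npz",K=c[0],R=c[1],t=c[2])
print(s["t"],s["tcp_pos"],"knob at",proj(c,(.484,-.325,.03)))
u=proj(c,(.484,-.325,.03)).astype(int); x0=max(u[0]-60,0); y0=max(u[1]-50,0); print(x0,y0)
crop(im,(x0,y0,x0+120,y0+100),6,"w2k")
```

```text
1.95 [ 0.4384 -0.3252  0.2561] knob at [325.074  132.2369]
265 82
```

View pics/w2k.png

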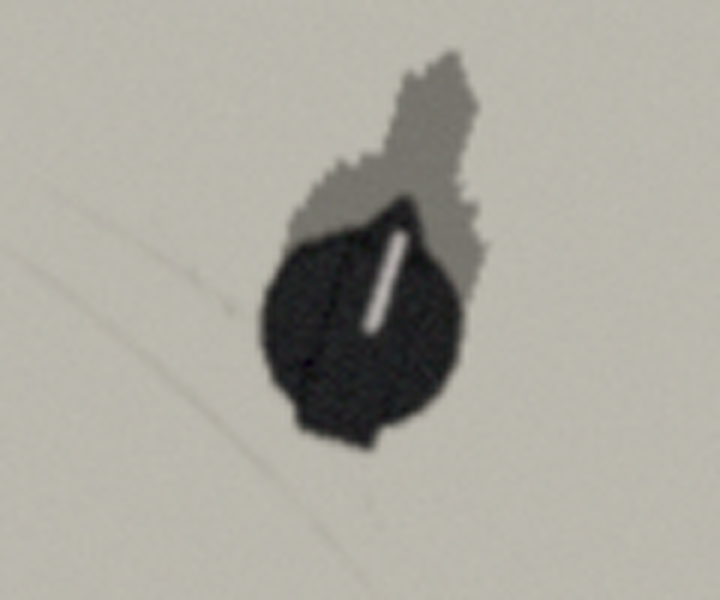

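The knob's white line runs from crop (371,330) to (403,233), with the point at (405,197). The hub is centred near (362,328), where the crop origin is (265,82) and the scale is 6x.

```bash
cat > knob.py <<'E'
from h import *
np.set_printoptions(precision=4,suppress=True)
d=np.load("w2.npz"); c=(d["K"],d["R"],d["t"])
f=lambda u,v:(265+u/6,82+v/6)
a,b,tip=[onz(c,f(*q),.034) for q in((371,330),(403,233),(405,197))]
v=b-a; ang=np.arctan2(v[1],v[0]); x=np.r_[np.cos(ang),np.sin(ang),0]
print("line len",np.linalg.norm(v),"yaw",np.degrees(ang),"axis from tip",tip-.027*x,"line start",a,"hub c",onz(c,f(362,328),.0165),"hub diam",np.linalg.norm(onz(c,f(262,328),.0165)-onz(c,f(462,328),.0165)))
im=cv2.imread("pics/w2.png"); 
m=(im.max(2)<60).astype(np.uint8); m[:82]=0; m[175:]=0; m[:,:290]=0; m[:,360:]=0
P=np.array([onz(c,(u,v),.0165)[:2] for v,u in zip(*np.nonzero(m))])
q=(P-P.mean(0)); print(P.mean(0),"ext",np.ptp(P@x[:2]),"perp mid",)
n=np.array([-x[1],x[0]]); print("perp range",(P@n).min(),(P@n).max(),"ctr along n",((P@n).min()+(P@n).max())/2,"axis est n",(tip-.027*x)[:2]@n,a[:2]@n, b[:2]@n)
E
python3 knob.py
```

```text
line len 0.018145130201769676 yaw -1.9201614778071003 axis from tip [ 0.4772 -0.3263  0.034 ] line start [ 0.48   -0.3281  0.034 ] hub c [ 0.4779 -0.3276  0.0165] hub diam 0.038514258515704294
[ 0.4777 -0.3266] ext 0.04635309873186655 perp mid
perp range -0.32919534525862504 -0.2921878916542158 ctr along n -0.31069161845642046 axis est n -0.31010843531398563 -0.31179247074038674 -0.31179247074038674
```

>>> {"fn": "carry_out", "kwargs": {"plan": [0.7, -0.95, 0, 0, 0, 0, -1, 0.7, -0.95, 0, 0, 0, 0, -1, 0.7, -0.95, 0, 0, 0, 0, -1, 0.7, -0.95, 0, 0, 0, 0, -1, 0.7, -0.95, 0, 0, 0, 0, -1, 0.7, -0.95, 0, 0, 0, 0, -1, 0.7, -0.95, 0, 0, 0, 0, -1, 0.7, -0.95, 0, 0, 0, 0, -1]}}

```text
t: 3.0
tcp_pos: [0.521, -0.1043, 0.2561]
tool_rot: [[0.962, 0.273, -0.0], [0.273, -0.962, -0.0], [-0.0, -0.0, -1.0]]
contact_force: [0.5, 0.6, 0.6]
opening: 0.0854
grasp_force: 0.0
```

>>> {"fn": "carry_out", "kwargs": {"plan": [0.1, -0.95, 0, 0, 0, 0, -1, 0.1, -0.95, 0, 0, 0, 0, -1, 0.1, -0.95, 0, 0, 0, 0, -1, 0.1, -0.95, 0, 0, 0, 0, -1]}}

```text
t: 3.5
tcp_pos: [0.5043, -0.0103, 0.2561]
tool_rot: [[0.962, 0.273, -0.0], [0.273, -0.962, -0.0], [-0.0, -0.0, -1.0]]
contact_force: [-0.4, -0.4, 1.1]
opening: 0.0855
grasp_force: 0.0
```

Run:
```python
from h import *
np.set_printoptions(precision=4,suppress=True)
s=ctrl.get_state(); c,im=shot("wrist"); cv2.imwrite("pics/w3.png",im); np.savez("w3.npz",K=c[0],R=c[1],t=c[2])
print(s["t"],s["tcp_pos"])
for P in((.609,-.04,.076),(.555,.057,.048),(.613,0,.055),(.52,.268,.016)): print(proj(c,P))
```

```text
3.5 [ 0.5043 -0.0103  0.2561]
[376.5334  83.8365]
[264.2952 111.2252]
[334.4403  68.1693]
[74.2658 87.1167]
```

Knob: axis at about (0.478,-0.327), yaw about -2°. The line length, hub diameter and height are all consistent.

Run:
```python
from h import *
im=cv2.imread("pics/w3.png"); crop(im,(230,0,430,150),4,"w3r")
```

```text
(no output)
```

View pics/w3r.png

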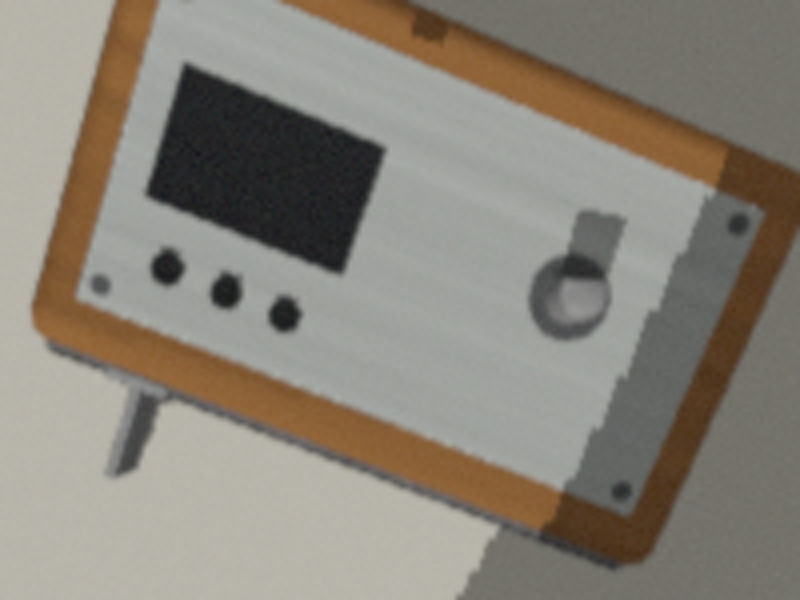

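The shaft tip is at crop (583,297). The blade's top front edge is at (114,474), the front screws at (100,285) and (622,491), and the right rear screw at (738,223).

```bash
cat > rad.py <<'E'
from h import *
np.set_printoptions(precision=4,suppress=True)
d=np.load("w3.npz"); c=(d["K"],d["R"],d["t"]); f=lambda u,v:(230+u/4,v/4)
s1,s2,s3=[onz(c,f(*q),.056)[:2] for q in((100,285),(622,491),(738,223))]
y=s1-s2; yaw=np.arctan2(-y[0],y[1]); v=s3-s2; print("yaw",np.degrees(yaw),np.degrees(np.arctan2(v[1],v[0])),"screw spans",np.hypot(*y),np.hypot(*v))
cen=(s1+s3)/2; X=np.r_[np.cos(yaw),np.sin(yaw)];Y=np.r_[-X[1],X[0]]
print("radio centre",cen)
st=onz(c,f(583,297),.076)[:2]; print("shaft tip",st,"expected",cen+.004*X-.038*Y, "rel",(st-cen)@X,(st-cen)@Y)
b=onz(c,f(114,474),.048)[:2]; print("blade edge",b,"rel",(b-cen)@X,(b-cen)@Y,"expect x",-.076)
b2=onz(c,f(128,395),.048)[:2]; print("blade dir",np.degrees(np.arctan2(*(b2-b)[::-1])))
a1,a2=[onz(c,f(*q),.055)[:2] for q in((50,335),(610,553))]
print("front edge",(a1-cen)@X,(a2-cen)@X)
im=cv2.imread("pics/w3.png"); crop(im,(355,55,395,90),15,"w3s"); crop(im,(30,40,190,160),5,"w3c")
t=cv2.imread("pics/top0.png"); ct=cam("top")
for n,P in(("shaft",np.r_[st,.076]),("blade",np.r_[b,.048]),("cen",np.r_[cen,.055])): print(n,proj(ct,P),(proj(ct,P)-(160,130))*5)
E
python3 rad.py
```

```text
yaw -4.653090712214527 -4.423516334936287 screw spans 0.13786797420070598 0.06595958473809072
radio centre [0.6167 0.0015]
shaft tip [ 0.6165 -0.0366] expected [ 0.6176 -0.0367] rel 0.0028344668170196723 -0.0379623395124157
blade edge [0.5463 0.0612] rel -0.07504005591444572 0.05376395197243881 expect x -0.076
blade dir 2.267047517738917
front edge -0.048082490101059645 -0.04826342992745438
shaft [291.2923 180.686 ] [656.4615 253.4301]
blade [255.4819 207.3178] [477.4096 386.589 ]
cen [277.8735 181.5777] [589.3677 257.8886]
```

View pics/w3c.png

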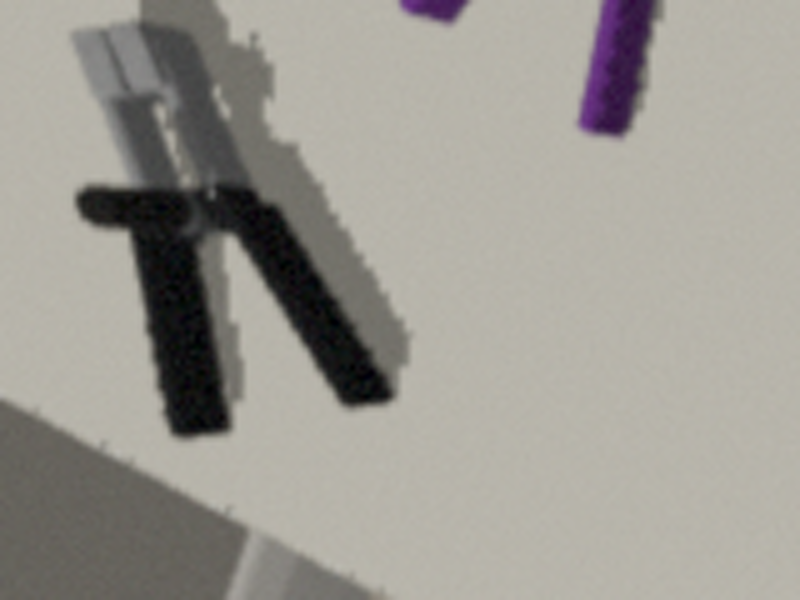

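The radio's yaw is -4.6° and its centre is at (0.617,0.0015). The blade edge is at (0.546,0.061), and every check is within 1.5 mm. The clip view shows its handle ends at crop (200,432) and (370,400), and its stub leaning left at (85,205). I'll go over the clip and lower a little.

>>> {"fn": "carry_out", "kwargs": {"plan": [0.22, -0.95, 0.25, 0, 0, 0, -1, 0.22, -0.95, 0.25, 0, 0, 0, -1, 0.22, -0.95, 0.25, 0, 0, 0, -1, 0.22, -0.95, 0.25, 0, 0, 0, -1, 0.22, -0.95, 0.25, 0, 0, 0, -1, 0.22, -0.95, 0.25, 0, 0, 0, -1, 0.22, -0.95, 0.25, 0, 0, 0, -1, 0.22, -0.95, 0.25, 0, 0, 0, -1]}}

```text
t: 4.55
tcp_pos: [0.4952, 0.1842, 0.2059]
tool_rot: [[0.962, 0.273, -0.0], [0.273, -0.962, -0.0], [-0.0, 0.0, -1.0]]
contact_force: [-0.5, -1.4, 0.2]
opening: 0.0853
grasp_force: 0.0
```

>>> {"fn": "carry_out", "kwargs": {"plan": [0.22, -0.95, 0.25, 0, 0, 0, -1, 0.22, -0.95, 0.25, 0, 0, 0, -1, 0.22, -0.95, 0.25, 0, 0, 0, -1]}}

```text
t: 4.92
tcp_pos: [0.4918, 0.2572, 0.1871]
tool_rot: [[0.962, 0.273, -0.0], [0.273, -0.962, -0.0], [-0.0, 0.0, -1.0]]
contact_force: [0.5, -0.8, -0.7]
opening: 0.0854
grasp_force: 0.0
```

Run:
```python
from h import *
np.set_printoptions(precision=4,suppress=True)
s=ctrl.get_state(); c,im=shot("wrist"); cv2.imwrite("pics/w4.png",im); np.savez("w4.npz",K=c[0],R=c[1],t=c[2])
print(s["t"],s["tcp_pos"]); u=proj(c,(.52,.268,.0)).astype(int); print(u)
x0,y0=max(u[0]-100,0),max(u[1]-70,0); print(x0,y0); crop(im,(x0,y0,x0+200,y0+150),4,"w4c")
```

```text
4.925 [0.4918 0.2572 0.1871]
[311 150]
211 80
```

View pics/w4c.png

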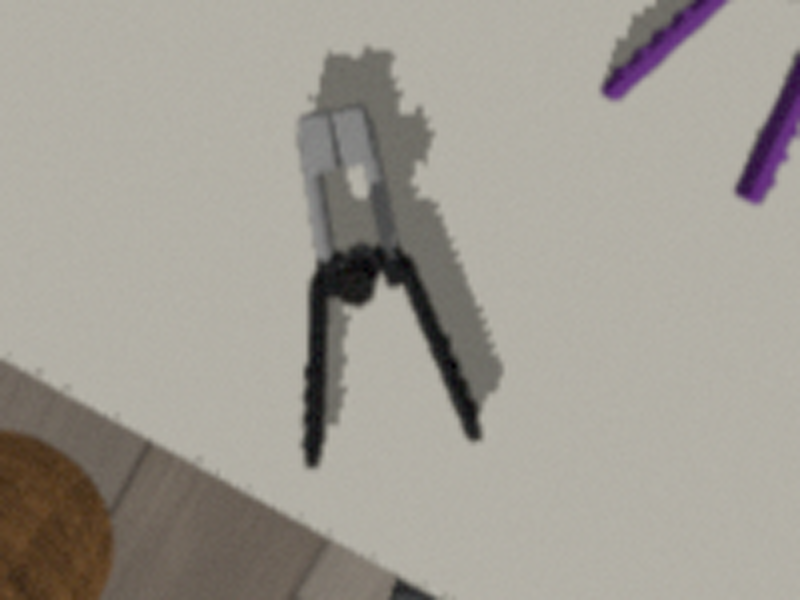

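In crop w4c (origin 211,80, 4x) the handle ends are at (312,463) and (475,437). The jaw-tip split is at (331,112), the stub top at (353,283) and the pivot bar at about (362,262).

Run:
```python
from h import *
np.set_printoptions(precision=4,suppress=True)
d=np.load("w4.npz"); c=(d["K"],d["R"],d["t"]); f=lambda u,v:(211+u/4,80+v/4)
h1,h2,j=[onz(c,f(*q),.016)[:2] for q in((312,463),(475,437),(331,112))]
m=(h1+h2)/2; v=j-m; yaw=np.arctan2(v[1],v[0]); X=np.r_[np.cos(yaw),np.sin(yaw)]
w=h1-h2; st=onz(c,f(353,283),.038)[:2]
print("len",np.hypot(*v),"exp .087; handle span",np.hypot(*w),"yaw",np.degrees(yaw),"perp yaw",np.degrees(np.arctan2(-w[0],w[1])))
p=j-.037*X; print("pivot from jaw",p,"from handles",m+.05*X,"stub",st)
P=(p+m+.05*X)/2; G=P-.03*X
s=ctrl.get_state(); R=np.array(s["tool_rot"]); t=np.array(s["tcp_pos"])
print("pivot",P,"grasp",G,"move tool mm",1e3*R.T@(np.r_[G,.03]-t),"turn",np.degrees(yaw)-np.degrees(np.arctan2(R[1,0],R[0,0])))
```

```text
len 0.08153565257177406 exp .087; handle span 0.040969135595713975 yaw 25.47480356622304 perp yaw 25.295765309427605
pivot from jaw [0.5225 0.2784] from handles [0.5274 0.2807] stub [0.5237 0.2795]
pivot [0.525  0.2796] grasp [0.4979 0.2667] move tool mm [  8.6515  -3.0069 156.5768] turn 9.422837286123798
```

Clip: pivot at about (0.5235,0.2795), yaw 25.4°. I'll turn to match, go 30 mm behind the pivot and descend with the gripper open.

>>> {"fn": "carry_out", "kwargs": {"plan": [0.28, -0.12, 0.9, 0, 0, -0.95, -1, 0, 0, 0.91, 0, 0, -0.94, -1, 0, 0, 0.91, 0, 0, 0, -1, 0, 0, 0.91, 0, 0, 0, -1, 0, 0, 0.91, 0, 0, 0, -1, 0, 0, 0.91, 0, 0, 0, -0.5, 0, 0, 0.91, 0, 0, 0, 0, 0, 0, 0, 0, 0, 0, 0.1]}}

```text
t: 5.98
tcp_pos: [0.4966, 0.2605, 0.0269]
tool_rot: [[0.904, 0.427, -0.003], [0.427, -0.904, -0.002], [-0.004, 0.001, -1.0]]
contact_force: [-0.3, -0.8, 0.1]
opening: 0.0387
grasp_force: 3.6
```

>>> {"fn": "carry_out", "kwargs": {"plan": [0, 0, 0, 0, 0, 0, 0.6, 0, 0, 0, 0, 0, 0, 0.6, 0, 0, 0, 0, 0, 0, 0.6]}}

```text
t: 6.35
tcp_pos: [0.4978, 0.2622, 0.0293]
tool_rot: [[0.904, 0.427, 0.001], [0.427, -0.904, 0.0], [0.001, 0.0, -1.0]]
contact_force: [-0.2, -0.2, -1.1]
opening: 0.0211
grasp_force: 62.9
```

Run:
```python
from h import *
s=ctrl.get_state(); c,im=shot("wrist"); cv2.imwrite("pics/w5.png",im); np.savez("w5.npz",K=c[0],R=c[1],t=c[2])
print(s["t"],s["tcp_pos"],s["opening"],s["grasp_force"],s["contact_force"])
crop(im,(220,80,420,230),4,"w5c")
```

```text
6.35 [0.49779869 0.26219291 0.02929293] 0.021113562008659163 62.87129044532776 [-0.1927273  -0.20245747 -1.062328  ]
```

View pics/w5c.png

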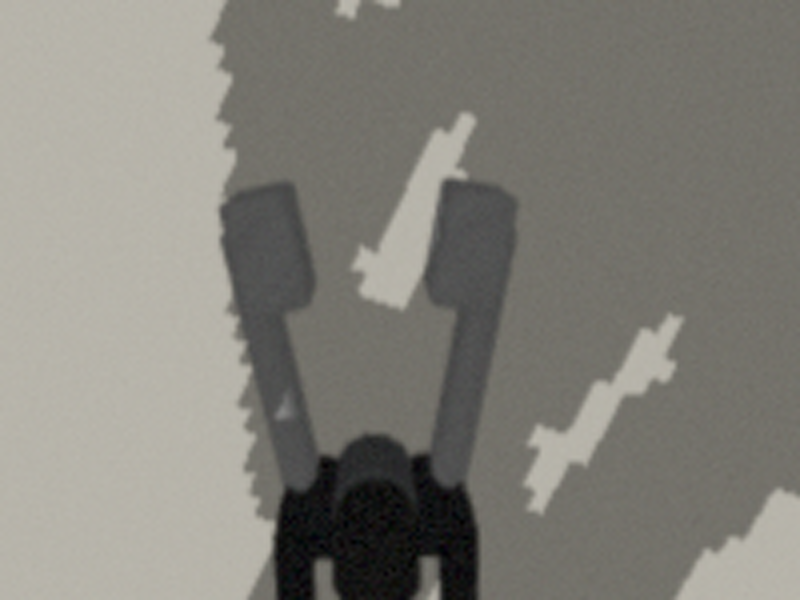

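The clip is squeezed fully open and sits symmetrically on the tool's x axis. Its jaw tips are at crop (258,188) and (480,186), the stub is at (375,500), and the spring is at its stop.

Run:
```python
from h import *
np.set_printoptions(precision=4,suppress=True)
d=np.load("w5.npz"); c=(d["K"],d["R"],d["t"]); f=lambda u,v:(220+u/4,80+v/4)
s=ctrl.get_state(); R=np.array(s["tool_rot"]); t=np.array(s["tcp_pos"]); print(t)
for q in((258,188),(480,186),(298,185),(442,182),(312,275),(428,280)): print("tool",1e3*R.T@(onz(c,f(*q),.016)-t))
print("stub",1e3*R.T@(onz(c,f(375,455),.038)-t))
# target: tool yaw -4.6, jaw 9mm past the blade edge
yaw=np.radians(-4.6); X=np.r_[np.cos(yaw),np.sin(yaw),0]
b=np.array([.5463,.0612,0]); 
for k in(.009,-.035): print("jaw target",k,b+k*X,"tcp",b+k*X-.060*X)
```

```text
[0.4977 0.2622 0.0292]
tool [ 70.6012 -12.0753  13.2312]
tool [70.8005 11.1069 13.2329]
tool [70.9067 -7.8917 13.2318]
tool [71.2094  7.1323 13.2331]
tool [61.5045 -6.5926 13.2214]
tool [60.9654  5.8075 13.2215]
stub [48.4203  0.143  -8.7929]
jaw target 0.009 [0.5553 0.0605 0.    ] tcp [0.4955 0.0653 0.    ]
jaw target -0.035 [0.5114 0.064  0.    ] tcp [0.4516 0.0688 0.    ]
```

Jaw tips are 71 mm ahead of the TCP with a 15 mm gap. I'll lift, turn to the radio's yaw and go to just in front of the blade.

>>> {"fn": "carry_out", "kwargs": {"plan": [0, 0, -1, 0, 0, 0, 0.6, -1, 0, -0.5, 0, 0, 0, 0.6, -1, 0.9, -0.5, 0, 0, 0.997, 0.6, 0, 0.9, 0, 0, 0, 0.997, 0.6, 0, 0.9, 0, 0, 0, 0.997, 0.6, 0, 0.9, 0, 0, 0, 0.997, 0.6, 0, 0.9, 0, 0, 0, 0.997, 0.6, 0, 0.9, 0, 0, 0, 0.997, 0.6]}}

```text
t: 7.4
tcp_pos: [0.4818, 0.109, 0.0782]
tool_rot: [[0.996, -0.086, -0.0], [-0.086, -0.996, -0.0], [-0.0, 0.0, -1.0]]
contact_force: [-0.4, -0.4, -0.1]
opening: 0.0215
grasp_force: 62.8
```

>>> {"fn": "carry_out", "kwargs": {"plan": [-0.51, 0.88, 0.6, 0, 0, 0, 0.6, -0.51, 0.88, 0.6, 0, 0, 0, 0.6, 0, 0, 0, 0, 0, 0, 0.6, 0, 0, 0, 0, 0, 0, 0.6]}}

```text
t: 7.9
tcp_pos: [0.4538, 0.0692, 0.0489]
tool_rot: [[0.997, -0.081, 0.001], [-0.081, -0.997, 0.001], [0.001, -0.001, -1.0]]
contact_force: [-0.8, -0.8, 0.1]
opening: 0.0216
grasp_force: 62.8
```

Run:
```python
from h import *
np.set_printoptions(precision=4,suppress=True,linewidth=220)
s=ctrl.get_state(); c,im=shot("wrist"); cv2.imwrite("pics/w6.png",im); np.savez("w6.npz",K=c[0],R=c[1],t=c[2])
t=np.array(s["tcp_pos"]);R=np.array(s["tool_rot"]); print(s["t"],t,s["opening"],s["grasp_force"],R[:,0])
print("blade edge px",proj(c,(.5463,.0612,.048)),"back",proj(c,(.5463+.026,.0612-.002,.048)))
for y in(-.0075,.0071): print("jaw tip px",proj(c,t+R@np.r_[.071,y,.0132]))
g=cv2.cvtColor(im,cv2.COLOR_BGR2GRAY)
print("    ",np.arange(270,360,2))
for v in range(90,170,4): print(v,g[v,270:360:2])
```

```text
7.9 [0.4538 0.0692 0.0489] 0.02156689047439923 62.82333254814148 [ 0.9967 -0.0812  0.0014]
blade edge px [315.7807  66.5957] back [315.5442 -19.4711]
jaw tip px [296.4505 126.0397]
jaw tip px [331.4775 126.0347]
     [270 272 274 276 278 280 282 284 286 288 290 292 294 296 298 300 302 304 306 308 310 312 314 316 318 320 322 324 326 328 330 332 334 336 338 340 342 344 346 348 350 352 354 356 358]
90 [170 115 105 105 108 105 104 107 107 106 107 104 105 108 105 107 107 106 108 107 106 106 107 106 107 107 106 105 109 107 105 105 105 108 108 105 107 103 106 111 105 106 106 106 107]
94 [172 158 110 104 106 107 105 108 105 102 109 108 107 104 108 107 105 104 107 105 107 104 108 106 108 107 103 109 106 106 106 106 108 107 104 107 105 104 107 107 109 106 107 107 106]
98 [172 159 106 106 105 105 105 107 104 107 107 106 105 104 104 106 117 148 157 106 108 104 109 102 108 107 104 106 107 106 104 108 105 107 106 105 108 109 104 108 105 107 107 109 105]
102 [168 164 111 108 105 103 105 106 107 108 107 105 107 107 107 106 109 167 165 117 107 104 105 108 107 105 106 106 106 106 110 106 104 107 109 1
[... 2315 characters left out ...]
8  74  72  74  73  96 108 106 111 106 106 106 106 107 107 107 105 107 107 100  76  76  76  74  74  76  71  75  70  98 107 109 107 104 107 106]
158 [172 159 104 106 103  75  72  75  71  73  76 100 103 104 107 106 107 115 112 113 147 150 147 168 169 172 159 106 106 106 106 108  76  68  69  74  71  77 103 106 109 105 105 105 109]
162 [172 170 116 108 105  92  73  76  71  72  71  95 107 106 108 108 167 172 172 170 173 173 171 172 172 172 172 170 171 170 112  99  67  74  76  73  74  89 107 107 105 105 108 107 108]
166 [172 171 115 107 108 106  78  77  72  75  71  76 107 108 107 108 167 170 171 171 173 170 170 172 173 172 173 171 170 170 158  91  71  75  74  74  73 104 107 108 104 104 107 107 107]
```

Run:
```python
from h import *
np.set_printoptions(linewidth=220)
g=cv2.cvtColor(cv2.imread("pics/w6.png"),cv2.COLOR_BGR2GRAY)
print("    ",np.arange(296,344))
for v in range(10,94,5): print(v,g[v,296:344])
```

```text
[296 297 298 299 300 301 302 303 304 305 306 307 308 309 310 311 312 313 314 315 316 317 318 319 320 321 322 323 324 325 326 327 328 329 330 331 332 333 334 335 336 337 338 339 340 341 342 343]
10 [42 46 45 46 49 46 42 46 50 61 67 74 78 78 79 78 78 80 74 63 60 56 49 46 42 45 47 47 47 45 48 44 42 48 47 40 27 20 20 28 24 25 27 27 21 25 16 25]
15 [42 47 43 45 47 47 48 51 58 65 69 76 76 79 78 78 81 77 72 68 66 61 53 56 51 50 46 40 47 48 48 50 47 50 40 39 35 33 36 31 33 23 27 34 33 30 34 22]
20 [ 68  63  69  64  65  66  69  66  66  69  67  77  79  81  82  77  82  79  73  65  69  65  65  65  62  69  70  67  66  67  67  66  72  90 105 105 104 106 106 106 102 106 106 105 106 106 107 106]
25 [108 106 105 106 103 106 105 110 105 100  83  73  77  79  80  81  81  74  83 100 105 104 104 107 107 105 106 107 107 107 103 106 108 104 106 106 104 107 107 110 107 104 106 106 107 104 106 107]
30 [106 108 108 107 107 107 108 108 106 105  93  78  77  79  80  80  77  77  81  98 101 107 105 105 105 107 107 105 108 106 103 105 106 107 107 105 106 106 106 109 108 106 106 103 106 108 106 106]
35 [108 107 106 1
[... 1646 characters left out ...]
 107 108 107 106 105 103 105 107 106 106 109 106 104 109 106 105 109 104 105 108 107 107 106 107 105 107 106]
80 [106 106 108 107 106 104 106 106 108 105 109 105 108 106 106 107 107 106 106 106 106 103 106 105 107 108 103 105 108 105 105 107 105 105 105 105 104 104 108 104 106 107 106 108 105 106 108 106]
85 [107 109 108 105 108 107 105 106 106 105 107 106 107 106 107 108 106 106 109 107 109 106 108 104 107 109 108 106 105 105 103 106 105 105 106 105 106 107 107 109 107 109 108 106 107 104 107 109]
90 [108 109 105 108 107 105 107 106 106 108 108 106 107 107 106 104 106 107 107 106 106 108 107 105 107 109 106 107 105 104 109 104 107 110 105 107 105 106 105 106 108 104 108 108 105 107 107 107]
```

Run:
```python
from h import *
np.set_printoptions(precision=2,suppress=True)
d=np.load("w6.npz"); c=(d["K"],d["R"],d["t"]); s=ctrl.get_state(); t=np.array(s["tcp_pos"]);R=np.array(s["tool_rot"]); f=lambda u,v,z:1e3*R.T@(onz(c,(u,v),z)-t)
print("blade edge",f(310.5,72,.048),f(310.5,76,.048),"jaw tips",f(293,128,.036),f(330.5,126,.036), t*1e3, f(283,126,.036))
```

```text
blade edge [90.89 -1.    1.25] [89.56 -1.    1.25] jaw tips [70.03 -8.52 13.22] [70.84  7.11 13.2 ] [454.    69.54  49.09] [ 70.85 -12.67  13.23]
```

The blade edge is 90.5 mm ahead of the TCP at y=-1.0, and the jaw centre is at y=-0.6, parallel to it. I'll advance 36.5 mm and then release gently.

>>> {"fn": "carry_out", "kwargs": {"plan": [0.365, -0.02, 0, 0, 0, 0, 0.6, 0.365, 0, 0, 0, 0, 0, 0.6, 0.365, 0, 0, 0, 0, 0, 0.6, 0.365, 0, 0, 0, 0, 0, 0.6, 0, 0, 0, 0, 0, 0, 0.6, 0, 0, 0, 0, 0, 0, 0.6]}}

```text
t: 8.7
tcp_pos: [0.4889, 0.0662, 0.0483]
tool_rot: [[0.997, -0.08, -0.001], [-0.08, -0.997, -0.0], [-0.001, 0.0, -1.0]]
contact_force: [0.3, -0.7, -0.2]
opening: 0.0213
grasp_force: 62.8
```

>>> {"fn": "carry_out", "kwargs": {"plan": [0, 0, 0, 0, 0, 0, 0.4, 0, 0, 0.02, 0, 0, 0, 0.25, 0, 0, 0.02, 0, 0, 0, 0.15, 0, 0, 0, 0, 0, 0, 0.05, 0, 0, 0, 0, 0, 0, -0.05, 0, 0, 0, 0, 0, 0, -0.2, 0, 0, 0, 0, 0, 0, -0.2]}}

```text
t: 9.57
tcp_pos: [0.4893, 0.0662, 0.0475]
tool_rot: [[0.997, -0.08, 0.0], [-0.08, -0.997, -0.0], [0.0, 0.0, -1.0]]
contact_force: [-0.5, -0.0, 0.9]
opening: 0.0511
grasp_force: 0.0
```

Run:
```python
from h import *
np.set_printoptions(precision=4,suppress=True,linewidth=220)
s=ctrl.get_state(); c,im=shot("wrist"); cv2.imwrite("pics/w7.png",im); np.savez("w7.npz",K=c[0],R=c[1],t=c[2])
cs,si=shot("side"); cv2.imwrite("pics/side7.png",si)
t=np.array(s["tcp_pos"]); print(s["t"],t,s["opening"],s["grasp_force"],s["contact_force"])
g=cv2.cvtColor(im,cv2.COLOR_BGR2GRAY); print("     ",np.arange(250,380,3))
for v in range(70,260,6): print(v,g[v,250:380:3])
```

```text
9.575 [0.4893 0.0662 0.0475] 0.051087228531488886 0.0 [-0.4975 -0.0499  0.9195]
      [250 253 256 259 262 265 268 271 274 277 280 283 286 289 292 295 298 301 304 307 310 313 316 319 322 325 328 331 334 337 340 343 346 349 352 355 358 361 364 367 370 373 376 379]
70 [55 54 49 54 55 53 52 48 54 48 56 57 52 50 57 55 52 53 54 53 54 55 53 56 56 56 55 56 56 53 56 61 53 57 54 56 59 57 56 55 53 48 53 63]
76 [54 56 56 56 63 50 57 60 51 52 56 57 58 56 55 52 55 53 59 60 58 64 60 52 57 62 59 61 61 57 61 54 56 58 56 58 59 59 59 56 61 60 57 58]
82 [61 57 61 58 63 59 59 57 61 58 59 58 62 61 59 59 57 61 55 61 63 64 60 59 58 55 58 58 56 51 57 57 61 61 59 59 55 55 61 54 57 57 57 57]
88 [56 60 54 59 56 54 56 55 57 60 56 58 55 56 54 54 56 58 57 54 55 58 57 59 56 57 50 55 56 58 53 54 55 54 56 55 58 55 52 56 51 57 54 54]
94 [56 54 54 58 55 53 60 55 56 57 52 52 54 55 51 57 59 55 57 50 52 55 54 57 54 54 53 51 53 57 56 56 50 58 53 53 47 55 53 55 53 55 51 54]
100 [51 56 55 55 53 56 50 58 61 57 63 59 61 78 81 86 86 81 81 80 85 85 81 82 82 85 85 84 57 58 52 56 58 56 56 56 55 49 59 53 55 56 59 54]
106 [108 107 
[... 4018 characters left out ...]
5 175 175 175 175 118  28  19 123 175 174 175 176 174 142 111 141 163 176 175 175 176 176  91  28  25 170 173 175 175 173 176 176 176 175 176 174 174 175]
244 [174 173 175 175 175 175 175 178 174 174  38  29  31 172 175 176 173 175 175 175 175 175 176 175 174 176 176 176 162  27  29 100 176 176 177 175 175 176 173 175 175 177 176 173]
250 [ 83  77  77  35  10 169 174 177 174 108  24  33  85 176 175 176 174 176 175 176 176 174 174 175 176 175 174 176 174  41  32  23 142 176 175 174 175 176 160  24  56  80  80  82]
256 [ 76  80  64  18  24 138 174 175 168  24  25  24 162 174 175 175 175 175 175 176 175 176 174 176 175 176 175 175 174 110  29  19  57 175 176 176 174 175 130  11  24  71  80  79]
```

The jaws have closed symmetrically on the blade, with image columns 292-331 centred on blade column 310 and the blade showing ahead of the tips. I'll lift off and look at the shaft.

>>> {"fn": "carry_out", "kwargs": {"plan": [0, 0, -1, 0, 0, 0, -0.2, 0, 0, -1, 0, 0, 0, -0.2, 0, 0, -1, 0, 0, 0, -0.5, 0, 0, -1, 0, 0, 0, -0.5, 0.98, 0.93, 0, 0, 0, 0, -0.5, 0.98, 0.93, 0, 0, 0, 0, -0.5, 0.98, 0.93, 0, 0, 0, 0, -0.5, 0.98, 0.93, 0, 0, 0, 0, -0.5]}}

```text
t: 10.68
tcp_pos: [0.58, -0.0352, 0.1475]
tool_rot: [[0.997, -0.08, -0.0], [-0.08, -0.997, -0.0], [-0.0, 0.0, -1.0]]
contact_force: [0.7, 0.2, -0.5]
opening: 0.0641
grasp_force: 0.0
```

>>> {"fn": "carry_out", "kwargs": {"plan": [0, 0, 0, 0, 0, 0, -0.5]}}

```text
t: 10.8
tcp_pos: [0.5806, -0.0371, 0.1473]
tool_rot: [[0.996, -0.085, 0.001], [-0.085, -0.996, -0.001], [0.001, 0.001, -1.0]]
contact_force: [-1.7, 0.5, -0.6]
opening: 0.0643
grasp_force: 0.0
```

Run:
```python
from h import *
np.set_printoptions(precision=4,suppress=True,linewidth=220)
s=ctrl.get_state(); c,im=shot("wrist"); cv2.imwrite("pics/w8.png",im); np.savez("w8.npz",K=c[0],R=c[1],t=c[2])
cs,si=shot("side"); cv2.imwrite("pics/side8.png",si); _,tp=shot("top"); cv2.imwrite("pics/top8.png",tp)
print(s["t"],s["tcp_pos"])
u=proj(c,(.6165,-.0366,.076)); b=proj(c,(.5463,.0612,.048)); bs=proj(cs,(.53,.0632,.028)); print(u,b,bs)
def cut(im,u,w,h,f):
    x,y=int(np.clip(u[0]-w/2,0,640-w)),int(np.clip(u[1]-h/2,0,400-h)); print(x,y); return cv2.resize(im[y:y+h,x:x+w],None,fx=f,fy=f,interpolation=cv2.INTER_CUBIC)
A=cut(im,u,50,40,8); B=cut(im,b,100,80,4); C=cut(si,bs,80,40,5); D=cut(si,bs,80,40,5)
D=cut(tp,(258,205),80,40,5)
cv2.imwrite("pics/m8.png",np.vstack([np.hstack([A,B]),np.hstack([C,D])]))
```

```text
10.8 [ 0.5806 -0.0371  0.1473]
[308.6425 174.1039] [195.793  260.3074] [290.9241 190.648 ]
283 154
145 220
250 170
250 170
218 185
```

View pics/m8.png

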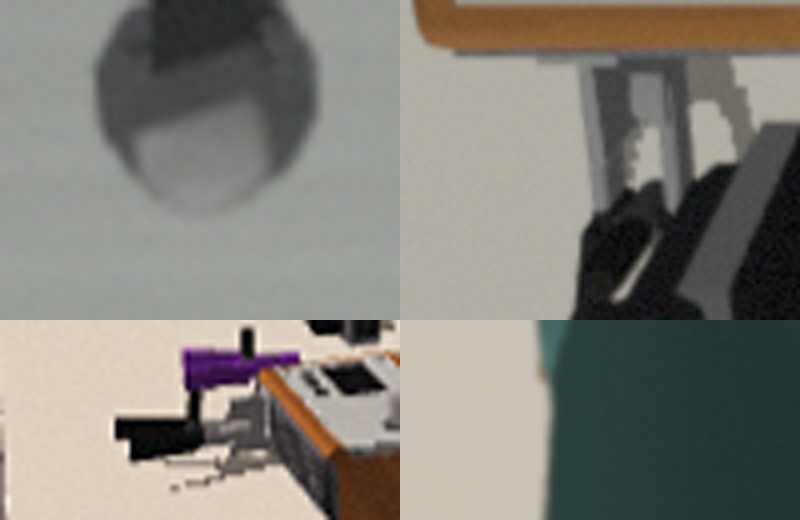

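The clip sits level on the blade with its stub up, and both jaws are on it (side view, bottom left). The shaft's flat edge runs from crop (133,130) to (255,95), facing up-image, with the round bottom at (200,212). The crop origin is (283,154) and the scale 8x.

Run:
```python
from h import *
np.set_printoptions(precision=4,suppress=True,linewidth=220)
d=np.load("w8.npz"); c=(d["K"],d["R"],d["t"]); F=lambda u,v,z=.076:onz(c,(283+(u+.5)/8-.5,154+(v+.5)/8-.5),z)[:2]
a,b=F(133,130),F(255,95); e=a-b; n=np.r_[e[1],-e[0]]/np.hypot(*e); print("chord",np.hypot(*e),"(exp .0104) flat yaw",np.degrees(np.arctan2(n[1],n[0])))
q=F(200,212); mid=(a+b)/2; print("axis from chord",mid-.003*n,"bottom",q,"depth along n",(mid-q)@n,"left/right",F(130,160),F(275,150))
# fit: gray threshold for lit face
g=cv2.cvtColor(cv2.imread("pics/w8.png"),cv2.COLOR_BGR2GRAY); print(g[154:184,288:328])
s=ctrl.get_state(); print(s["tcp_pos"],s["tool_rot"][0])
```

```text
chord 0.010030659802871846 (exp .0104) flat yaw 11.419039171715236
axis from chord [ 0.6178 -0.0364] bottom [ 0.6127 -0.0356] depth along n 0.007901536031021377 left/right [ 0.6174 -0.0304] [ 0.6172 -0.0419]
[[153 153 153 ... 154 155 155]
 [154 152 154 ... 154 157 154]
 [154 154 155 ... 156 155 157]
 ...
 [155 156 155 ... 158 158 157]
 [156 155 158 ... 158 157 158]
 [155 158 157 ... 157 156 156]]
[ 0.5788 -0.0334  0.1473] [ 0.9968 -0.0794 -0.001 ]
```

Shaft axis at about (0.6177,-0.0365), which agrees with the radio geometry, and the flat faces +11.4°. Next I'll go to the knob, settle and re-measure.

>>> {"fn": "carry_out", "kwargs": {"plan": [-0.354, 0.938, 0, 0, 0, 0, -1, -0.354, 0.938, 0, 0, 0, 0, -1, -0.354, 0.938, 0, 0, 0, 0, -1, -0.354, 0.938, 0, 0, 0, 0, -1, -0.354, 0.938, 0, 0, 0, 0, -1, -0.354, 0.938, 0, 0, 0, 0, -1, -0.354, 0.938, 0, 0, 0, 0, -1, -0.354, 0.938, 0, 0, 0, 0, -1]}}

```text
t: 11.95
tcp_pos: [0.4933, -0.2148, 0.1477]
tool_rot: [[0.997, -0.078, -0.0], [-0.078, -0.997, 0.0], [-0.0, -0.0, -1.0]]
contact_force: [0.0, 0.2, 0.9]
opening: 0.0854
grasp_force: 0.0
```

>>> {"fn": "carry_out", "kwargs": {"plan": [-0.354, 0.938, 0, 0, 0, 0, -1, -0.354, 0.938, 0, 0, 0, 0, -1, -0.354, 0.938, 0, 0, 0, 0, -1, -0.354, 0.938, 0, 0, 0, 0, -1, -0.354, 0.938, 0, 0, 0, 0, -1, 0, 0, 0, 0, 0, 0, -1, 0, 0, 0, 0, 0, 0, -1, 0, 0, 0, 0, 0, 0, -1]}}

```text
t: 12.95
tcp_pos: [0.4411, -0.3273, 0.1476]
tool_rot: [[0.997, -0.078, 0.0], [-0.078, -0.997, 0.001], [0.0, -0.001, -1.0]]
contact_force: [-0.3, -0.0, -0.2]
opening: 0.0852
grasp_force: 0.0
```

Run:
```python
from h import *
np.set_printoptions(precision=4,suppress=True,linewidth=220)
s=ctrl.get_state(); c,im=shot("wrist"); cv2.imwrite("pics/w9.png",im); np.savez("w9.npz",K=c[0],R=c[1],t=c[2])
print(s["t"],s["tcp_pos"],s["joint_vel"])
u=proj(c,(.478,-.327,.03)).astype(int); print(u)
g=cv2.cvtColor(im,cv2.COLOR_BGR2GRAY); x0,y0=u-60
w=g[y0:y0+120,x0:x0+120]
m=(w<70).astype(np.uint8); n,l,st,ce=cv2.connectedComponentsWithStats(m); k=1+np.argmax(st[1:,4]); print(st[k],ce[k]+(x0,y0))
sil=cv2.morphologyEx((l==k).astype(np.uint8),cv2.MORPH_CLOSE,np.ones((9,9)))
hole=(sil>0)&(w>85); P=np.argwhere(hole)[:,::-1]+(x0,y0); 
n,l2,s2,c2=cv2.connectedComponentsWithStats(hole.astype(np.uint8)); k2=1+np.argmax(s2[1:,4]); print(s2[1:,4])
P=np.argwhere(l2==k2)[:,::-1]+(x0,y0)
Q=np.array([onz(c,p,.034)[:2] for p in P]); vx,vy,cx,cy=cv2.fitLine(Q.astype(np.float32),cv2.DIST_L2,0,1e-5,1e-5).ravel()
if vx<0: vx,vy=-vx,-vy
X=np.r_[vx,vy]; N=np.r_[-vy,vx]; print("line ctr",cx,cy,"yaw",np.degrees(np.arctan2(vy,vx)),"ext",np.ptp(Q@X))
cn=max(cv2.findContours(sil,cv2.RETR_EXTERNAL,cv2.CHAIN_APPROX_NONE)[0],key=len).reshape(-1,2)+(x0,y0)
T=np.array([onz(c,p,.034)[:2] for p in cn]); tip=T[np.argmax(T@X)]; H=np.array([onz(c,p,.0)[:2] for p in cn]); H2=np.array([onz(c,p,.0165)[:2] for p in cn])
print("tip",tip,"axis",tip-.027*X,"hub N mid",((H2@N).min()+(H2@N).max())/2,"width",np.ptp(H2@N),"line N",np.r_[cx,cy]@N,"tip N",tip@N)
print("along: tip",tip@X-.027,"line start",(Q@X).min(),"line end",(Q@X).max(),"back",(T@X).min(),"hub0 back",(H@X).min())
```

```text
12.95 [ 0.4411 -0.3273  0.1476] [ 0.0655  0.0611  0.3429 -0.2603  0.1027  0.0159  0.1049]
[310 158]
[  38   24   47   61 1836] [310.7636 154.8442]
[82]
line ctr 0.4892815 -0.32745492 yaw -1.7942408 ext 0.018042785228183367
tip [ 0.5056 -0.3284] axis [ 0.4786 -0.3276] hub N mid -0.3122428975873055 width 0.03791229402315238 line N -0.31197482 tip N -0.3124481068129767
along: tip 0.4885948036985145 line start 0.4903245089304167 line end 0.5083672941586 back 0.4694616066985284 hub0 back 0.4598790460283795
```

The knob is confirmed at (0.478,-0.327), yaw -1.8°. I'll grasp its bar.

>>> {"fn": "carry_out", "kwargs": {"plan": [0.74, -0.06, 0.83, 0, 0, -0.54, -1, 0.73, -0.02, 0.83, 0, 0, 0, -1, 0, 0, 0.83, 0, 0, 0, -0.5, 0, 0, 0.83, 0, 0, 0, 0, 0, 0, 0.83, 0, 0, 0, 0, 0, 0, 0, 0, 0, 0, 0.3, 0, 0, 0, 0, 0, 0, 1, 0, 0, 0, 0, 0, 0, 1]}}

```text
t: 14.0
tcp_pos: [0.4777, -0.3294, 0.0447]
tool_rot: [[0.999, -0.033, 0.001], [-0.033, -0.999, -0.001], [0.001, 0.001, -1.0]]
contact_force: [0.6, 0.4, 0.1]
opening: 0.0142
grasp_force: 60.6
```

>>> {"fn": "carry_out", "kwargs": {"plan": [0, 0, 0, 0, 0, 0, 1, 0, 0, 0, 0, 0, 0, 1]}}

```text
t: 14.25
tcp_pos: [0.4773, -0.3292, 0.0442]
tool_rot: [[0.999, -0.033, 0.001], [-0.033, -0.999, -0.0], [0.001, 0.0, -1.0]]
contact_force: [-0.5, -0.2, 1.9]
opening: 0.0146
grasp_force: 60.9
```

The knob is gripped. I'll lift it, turn it to +11.4° and go to just short of the shaft.

>>> {"fn": "carry_out", "kwargs": {"plan": [0, 0, -1, 0, 0, -0.88, 1, 0, 0, -1, 0, 0, -0.89, 1, 0, 0, -1, 0, 0, -0.89, 1, 0.488, -0.988, -1, 0, 0, 0, 1, 0.488, -0.988, 0, 0, 0, 0, 1, 0.488, -0.988, 0, 0, 0, 0, 1, 0.488, -0.988, 0, 0, 0, 0, 1, 0.488, -0.988, 0, 0, 0, 0, 1]}}

```text
t: 15.25
tcp_pos: [0.5127, -0.1951, 0.1439]
tool_rot: [[0.98, 0.197, 0.0], [0.197, -0.98, -0.0], [0.0, 0.0, -1.0]]
contact_force: [-0.1, -0.3, 0.2]
opening: 0.0143
grasp_force: 60.7
```

>>> {"fn": "carry_out", "kwargs": {"plan": [0.488, -0.988, 0, 0, 0, 0, 1, 0.488, -0.988, 0, 0, 0, 0, 1, 0.488, -0.988, 0, 0, 0, 0, 1, 0.488, -0.988, 0, 0, 0, 0, 1, 0.488, -0.988, 0, 0, 0, 0, 1, 0.488, -0.988, 0, 0, 0, 0, 1, 0, 0, 0, 0, 0, 0, 1, 0, 0, 0, 0, 0, 0, 1]}}

```text
t: 16.25
tcp_pos: [0.5547, -0.0371, 0.1437]
tool_rot: [[0.98, 0.197, -0.0], [0.197, -0.98, -0.001], [-0.001, 0.001, -1.0]]
contact_force: [0.2, 0.4, -0.2]
opening: 0.0143
grasp_force: 60.7
```

>>> {"fn": "carry_out", "kwargs": {"plan": [0, 0, 0, 0, 0, 0, 1, 0, 0, 0, 0, 0, 0, 1]}}

```text
t: 16.5
tcp_pos: [0.5549, -0.0372, 0.1437]
tool_rot: [[0.981, 0.196, -0.0], [0.196, -0.981, -0.0], [-0.0, 0.0, -1.0]]
contact_force: [0.4, -0.3, 0.7]
opening: 0.0145
grasp_force: 60.7
```

Run:
```python
from h import *
np.set_printoptions(precision=4,suppress=True,linewidth=250)
s=ctrl.get_state(); c,im=shot("wrist"); cv2.imwrite("pics/w10.png",im); np.savez("w10.npz",K=c[0],R=c[1],t=c[2])
p=np.array(s["tcp_pos"]);R=np.array(s["tool_rot"])
print(s["t"],p,R[:,0],s["opening"],np.abs(s["joint_vel"]).max())
u=proj(c,(.6177,-.0366,.076)); print("shaft px",u,"knob tip px",proj(c,p+R@np.r_[.027,0,.0102]))
x0,y0=int(u[0])-19,int(u[1])-18; g=cv2.cvtColor(im,cv2.COLOR_BGR2GRAY)
print("    ",np.arange(x0,x0+38).tolist())
for v in range(y0,y0+36): print(v,' '.join(f"{k:3d}" for k in g[v,x0:x0+38]))
```

```text
16.5 [ 0.5549 -0.0372  0.1437] [ 0.9806  0.196  -0.0002] 0.014457751448598616 0.293210339812484
shaft px [333.5966 132.9638] knob tip px [313.9629 225.8374]
     [314, 315, 316, 317, 318, 319, 320, 321, 322, 323, 324, 325, 326, 327, 328, 329, 330, 331, 332, 333, 334, 335, 336, 337, 338, 339, 340, 341, 342, 343, 344, 345, 346, 347, 348, 349, 350, 351]
114 164 151 113 107 103 102 103 104 100 102  99  99  91  88  84  76  62  61  69  73  76  83  86  94  94  98  99 106 104 104 103 106 104 108 108 109 108 108
115 163 153 110 102 100 101 106 102 100  98  86  76  68  60  58  54  49  52  51  55  55  56  62  71  76  89 101 102 102 102 102 103 105 109 105 107 105 106
116 161 151 109 103 102 101 102 100  95  80  62  54  49  49  50  51  46  47  49  48  53  43  45  52  55  67  90 100 101 102 101 103 101 102 105 103 104 101
117 158 132 105 102 102 101 102  95  82  57  53  51  45  42  50  46  49  49  50  51  48  46  45  52  46  55  72  89  99 100 100 102 100 102 101  99 103 104
118 151 112 102 100  99 100  98  79  57  52  49  49  46  52  47  46  47  52  46  52  49  47  44  50  48  49  57  71  88  98
[... 4168 characters left out ...]
  98  99  98 100 100 102 101 101 104 102 100 101 102 100 100 104 105 103 102
146 102 103 103 104 104 104 103 103 100 104 102 101 102 101 102 101  99  99 101  99  98 102  98  98 106 105 101 102 102 101 100 101 101 102 101 105 103 103
147 103 103 102 104 101 102 104 101 101 104 106 103 105 104 105 102 103 103 101 103 101 104 102 103 100 100 103 100 102 102 101  99 101  99 102 102 102 101
148 106 105 102 103 103 102 100 103 104 103 104 103 104 101 104 103 103 103 102 100 102 102 102  99 102 103 102 105 103  99 102  99 102 102 102 100 101 100
149 104 103 103 105 105 104 103 105 106 102 103 103 102 104 104 102 103 104 102 103 103 102 103 104  99 103 102 104 103 103 102 104 103 105 100 101 102 101
```

Run:
```python
from h import *
np.set_printoptions(precision=2,suppress=True,linewidth=250)
g=cv2.cvtColor(cv2.imread("pics/w10.png"),cv2.COLOR_BGR2GRAY)
for v in range(210,290,3): print(v,' '.join(f"{k:3d}" for k in g[v,296:334]))
d=np.load("w10.npz"); c=(d["K"],d["R"],d["t"]); s=ctrl.get_state(); p=np.array(s["tcp_pos"]);R=np.array(s["tool_rot"]); f=lambda u,v,z:1e3*R.T@(onz(c,(u,v),z)-p)
print(p, "shaft in tool",f(332.5,132.2,.076))
for v in range(215,275,10): print(v,f(314,v,.1337))
```

```text
210 185 185 183 185 183 184 182 183 184 185 184 185 183 185 185 182 184 184 185 183 184 184 184 183 180 171 125 116 116 116 114 118 116 119 117 119 116 115
213 184 184 183 184 183 185 185 184 185 183 186 186 184 184 178 156  97  60  54  54  73 127 166 131 116 114 116 118 118 119 118 119 116 118 119 118 119 117
216 184 185 184 185 186 184 184 183 183 181 176 154 133  89  56  29  20  11  19  20  12  19  29  37  59  88  99 112 114 118 121 117 118 117 117 118 116 117
219 184 183 184 181 176 154 136  88  55  31  17  11   8   6  19   7  16  17  12  12  20  18   2   2  17  18  21  28  31  37  63  84  92 105 113 114 117 119
222 133  88  56  39   8  19  12  15  12   8  16  16  16  13   9   5  19  21  18   8  19  19  19  21  14   9  12  20  22  13  20  23  26  18  23  25  54  74
225  20  24  15  11  22  20  13  27  18  15  19  10  16  14   8  20  14  10  20  31  22  11  26  19  13  14  19  21   7  14  12   9  19  22  18  11  10  16
228   8  15  14  16  20  21   0  17  16  12  16  13  18  22  12  21  24   1  17  25  17  14  25  31  24  19  19  19  17  23  24  14  22   9  24  19  24  13
231  17 
[... 2609 characters left out ...]
35  38  35  29  27  26  26  26  28
282  25  14  21  23  12  19  29  45  39  44  44  43  44  43  43  41  39  39  42  39  42  44  39  39  42  37  39  37  41  30  34  35  30  29  25  22  26  28
285  25  22  20  19  21  25  47  48  44  47  46  42  45  43  47  44  42  40  36  42  44  45  40  42  34  36  38  37  38  38  40  34  34  25  25  26  36  49
288  27  25  16   2  26  30  45  49  47  40  41  40  43  44  45  41  40  42  41  40  42  39  40  39  37  36  35  39  37  37  37  36  32  21  28  28  33  52
[ 0.55 -0.04  0.14] shaft in tool [62.11 11.24 67.76]
215 [32.28  0.2  10.07]
225 [27.4   0.2  10.07]
235 [22.42  0.19 10.07]
245 [17.31  0.19 10.07]
255 [12.08  0.19 10.07]
265 [ 6.73  0.18 10.07]
```

In tool axes the shaft is at (62.1,11.2) mm and the held knob's axis at (0.9,0.2), with the flat and the pointer line parallel. I'll go over it and stop 2 mm above the tip.

>>> {"fn": "carry_out", "kwargs": {"plan": [0.816, 0.147, 0, 0, 0, 0, 1, 0.816, 0.147, 0, 0, 0, 0, 1, 0.816, 0.147, 0, 0, 0, 0, 1, 0, 0, 0.43, 0, 0, 0, 1, 0, 0, 0.43, 0, 0, 0, 1, 0, 0, 0, 0, 0, 0, 1, 0, 0, 0, 0, 0, 0, 1]}}

```text
t: 17.42
tcp_pos: [0.6167, -0.0349, 0.1222]
tool_rot: [[0.98, 0.198, -0.001], [0.198, -0.98, -0.0], [-0.001, -0.0, -1.0]]
contact_force: [1.2, 0.0, 0.9]
opening: 0.0148
grasp_force: 60.7
```

>>> {"fn": "carry_out", "kwargs": {"plan": [0, 0, 0.1, 0, 0, 0, 1, 0, 0, 0.1, 0, 0, 0, 1, 0, 0, 0.08, 0, 0, 0, 1, 0, 0, 0, 0, 0, 0, 1]}}

```text
t: 17.92
tcp_pos: [0.6173, -0.0351, 0.1151]
tool_rot: [[0.98, 0.197, 0.0], [0.197, -0.98, -0.0], [0.0, 0.0, -1.0]]
contact_force: [0.6, -0.9, -0.3]
opening: 0.0144
grasp_force: 60.7
```

The underside is now 5 mm below the shaft tip with no force, so the knob is going on. Continuing.

>>> {"fn": "carry_out", "kwargs": {"plan": [0, 0, 0.1, 0, 0, 0, 1, 0, 0, 0.1, 0, 0, 0, 1, 0, 0, 0.1, 0, 0, 0, 1, 0, 0, 0, 0, 0, 0, 1]}}

```text
t: 18.42
tcp_pos: [0.6173, -0.0351, 0.1075]
tool_rot: [[0.98, 0.197, 0.0], [0.197, -0.98, -0.0], [0.0, 0.0, -1.0]]
contact_force: [0.6, -1.0, -1.9]
opening: 0.0143
grasp_force: 60.7
```

>>> {"fn": "carry_out", "kwargs": {"plan": [0, 0, 0.06, 0, 0, 0, 1, 0, 0, 0.06, 0, 0, 0, 1, 0, 0, 0, 0, 0, 0, 1, 0, 0, 0, 0, 0, 0, 1]}}

```text
t: 18.92
tcp_pos: [0.6174, -0.035, 0.1051]
tool_rot: [[0.98, 0.197, 0.0], [0.197, -0.98, -0.0], [0.0, 0.0, -1.0]]
contact_force: [0.7, -1.5, 5.1]
opening: 0.0143
grasp_force: 61.4
```

>>> {"fn": "carry_out", "kwargs": {"plan": [0, 0, 0.06, 0, 0, 0, 1, 0, 0, 0, 0, 0, 0, 1, 0, 0, 0, 0, 0, 0, 1]}}

```text
t: 19.3
tcp_pos: [0.6174, -0.0351, 0.1038]
tool_rot: [[0.98, 0.197, 0.001], [0.197, -0.98, -0.0], [0.0, 0.0, -1.0]]
contact_force: [-0.2, -2.4, 6.7]
opening: 0.0143
grasp_force: 61.6
```

The spring engaged where it should, at 5.1 N then 6.7 N. I'll push on to the bottom stop.

>>> {"fn": "carry_out", "kwargs": {"plan": [0, 0, 0.04, 0, 0, 0, 1, 0, 0, 0, 0, 0, 0, 1, 0, 0, 0, 0, 0, 0, 1]}}

```text
t: 19.68
tcp_pos: [0.6174, -0.0351, 0.103]
tool_rot: [[0.98, 0.197, 0.001], [0.197, -0.98, -0.001], [0.0, 0.001, -1.0]]
contact_force: [-0.3, -2.2, 8.7]
opening: 0.0142
grasp_force: 61.9
```

>>> {"fn": "carry_out", "kwargs": {"plan": [0, 0, 0.04, 0, 0, 0, 1, 0, 0, 0, 0, 0, 0, 1, 0, 0, 0, 0, 0, 0, 1]}}

```text
t: 20.05
tcp_pos: [0.6175, -0.035, 0.1029]
tool_rot: [[0.98, 0.197, 0.001], [0.197, -0.98, -0.001], [0.001, 0.001, -1.0]]
contact_force: [-2.3, -2.7, 13.3]
opening: 0.014
grasp_force: 62.7
```

>>> {"fn": "carry_out", "kwargs": {"plan": [0, 0, 0.03, 0, 0, 0, 1, 0, 0, 0, 0, 0, 0, 1, 0, 0, 0, 0, 0, 0, 1]}}

```text
t: 20.42
tcp_pos: [0.6176, -0.035, 0.1028]
tool_rot: [[0.98, 0.197, 0.001], [0.197, -0.98, -0.001], [0.001, 0.001, -1.0]]
contact_force: [-4.0, -1.9, 17.4]
opening: 0.0145
grasp_force: 63.2
```

Run:
```python
from h import *
a=cv2.imread("pics/side8.png"); c,b=shot("side"); s=ctrl.get_state()
print(s["t"],s["tcp_pos"],s["contact_force"],s["grasp_force"])
d=np.abs(a.astype(int)-b)[190-20:210,260:310].max(2); print("clip region changed px",(d>40).sum(),"of",d.size,"cols",np.unique(np.nonzero(d>40)[1])+260)
```

```text
20.475 [ 0.61754522 -0.03500189  0.10276238] [-5.1265375  -2.01843983 18.01493995] 63.22150468826294
clip region changed px 0 of 2000 cols []
```

The knob is at the bottom stop, with about 17 N of push and no further travel. The clip region in the side view is unchanged, so I'm handing in.

```bash
python3 -c "
from cell import ctrl
print(ctrl.finish_job())"
```

```text
the job is handed in; nothing more can be done
None
```

I handed the job in at about 20.5 s: the clip is biting level on the blade, and the knob is on the shaft and held at the bottom stop with about 18 N; the result of the judging was not shown.

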